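# Get the soap loaf out from behind the bottles

## Robot

A 6-joint arm with a two-finger parallel gripper is mounted at the origin on the work surface. World frame = base frame: x ahead of the robot, y to its left, z up, the work surface at z = 0. Lengths are in m, angles in degrees, forces in N, time in s.
With the tool pointing down it reaches from about 0.275 to 0.825 m from the base axis. Payload 4.9 kg.
Tool frame: the origin (TCP) lies between the finger pads; the fingertips stand 8 mm ahead of it and the grasp point (between the pads) lies 11 mm behind it (bot.tip_extent is the distance from the TCP to the fingertips, in m); z points along the fingers, y is the line along which they close (so a half turn about z gives the same grasp; the last joint's range is limited). The gripper opens to 85 mm and grips with 20 to 120 N. Pads are 22 mm wide; open, the fingers measure 114 mm over their backs; the gripper's body (76 mm by 85 mm) begins 54 mm behind the grasp point. The pads swing forward as they close: fully open they stand 13 mm farther back than shut.
Start: joints at [-84.924, 18.69, -11.035, 60.275, 0, 82.311], TCP at [0.122, -0.536, 0.239] pointing down, gripper open.
Joint ranges: [-152.03, 152.03], [-55.5, 102.48], [-74.3, 77.21], [-110.64, 120.58], [-84.22, 78.4], [-180, 180]. Speed limits (degrees/s): [147.25, 147.25, 180, 180, 180, 180].

## Interface

Orientations are given as a 3x3 rotation matrix whose columns are the frame's x, y, z axes.
In Python, from rig import telemetry, viewer, job_done, bot gives the robot as it stands.
- The arm moves only by the tool send_rows, never from a script. Its argument "rows" is a list of rows, each an object of numbers: "x", "y", "z": the shift along the tool's x, y, z in units of 60 mm (1.0 is 60 mm); "turn": the turn about the tool's z in units of 10 degrees (1.0 is 10 degrees); "hand": the closure, from -1 (fully open) to 1 (shut). A call has 1 to 10 rows; each row shifts and turns the commanded pose from where the row before left it, along the tool's axes as they then stand; what a row does not reach is not made up. A row lasts 1/8 s, in which the tool goes at most 62.5 mm and 10.7 degrees, less where a joint would pass 70% of its speed; a pose out of reach is approached as far as the arm can. A call is refused whole if a number of a shift passes 1 or a number of a turn 1, either way. A call with a gripper value outside its range is refused whole. The fingers move at their own pace and stop on an object; "squeeze" is the grip in N (left out, the last holds). Time passes only in rows, so rows that do not move let the fingers close. It gives the time, the measured TCP pose, the force, the opening and the grip force at its end, in the units of the state.
- telemetry.get_obs(): the state, without advancing time (a new reading comes with each control period).
- viewer.grab_frame(name): name is "side" or "top" or "wrist"; returns a dict with "img" (384x512x3 uint8, red, green, blue), "K" (3x3 intrinsics, pixels), "world_from_camera" (4x4, takes a point from camera to world coordinates). Camera axes: x right, y up, looking along -z (the intrinsics and any distortion apply to the point x, -y, -z); pixel columns grow to the right and rows downward; lengths in m; the calibration is good to about 2 mm. A picture is of the moment at which its call begins. There is no depth.
- job_done(): hands the job in; it is judged then, once.
The state is a dict: "t": time; "joint_pos": joint angles; "qvel": joint speeds; "effort": joint torques, N m; "position": TCP position; "tcp_rot": TCP orientation; "contact_force": force on the tool from outside, world axes, zero at the start; "ft_torque": the same for the moment, N m; "grip_width": opening from 0.0 (shut) to 1.0 (fully open); "finger_force": force on a finger pad.
Only numpy, scipy, OpenCV 4.12 (cv2) and the standard library are available. Lean on these libraries where they do the work, as an engineer would, in place of code of your own. Each camera call takes 0.05 s, during which the arm holds its last target. There are 200 camera calls.

## Task

First move the three bottles that stand in front of the marbled soap loaf to the blue metal tray and stand them there upright, leaving the loaf where it is meanwhile. With all three on the tray, fetch the loaf and lay it on the bed of the wire cutter, between the white rails and end stops; then put every bottle back, upright, on the very spot of the curing board where it stood at the start. Set things down rather than dropping them, let no bottle fall over, and leave the two small soap bars on the board and the tray where they are.

Things in the scene. Friction and masses are not known exactly. Their poses are not given: they have to be found in the camera images.
- loaf: Soap loaf, pale yellow with charcoal-black swirls, 60 mm (x) x 120 mm (y) x 55 mm high, about 0.4 kg. Origin: centre of its underside; x across (the 60 mm to grip), y along its length, z up. It lies on the curing board behind the bottles, with about 12 mm between them, so there is no room for a finger until they are gone.
- amber_bottle: Brown amber bottle with a black cap and a cream label band, 46 mm diameter, 130 mm tall, about 0.22 kg; straight-sided up to 112 mm, then a narrower 35 mm cap. Origin: centre of its underside, z up. Stands upright at the start on one of the three cork spots of the board; which spot varies.
- blue_bottle: Dark blue bottle with a white cap and a cream label band, 46 mm diameter, 130 mm tall, about 0.22 kg; straight-sided up to 112 mm, then a narrower 35 mm cap. Origin: centre of its underside, z up. Stands upright at the start on one of the three cork spots of the board; which spot varies.
- white_bottle: White bottle with a red cap and a red label band, 46 mm diameter, 130 mm tall, about 0.22 kg; straight-sided up to 112 mm, then a narrower 35 mm cap. Origin: centre of its underside, z up. Stands upright at the start on one of the three cork spots of the board; which spot varies.
- board: Wooden curing board, fixed, 190 (x) x 250 (y) mm, top 14 mm above its origin (centre of underside; x away from the robot at yaw 0, z up). Three flush cork spots, 58 mm, at x -50, y -82, -20 and 42 mm in its frame; a bottle stands within 3 mm of the centre of each. The loaf lies at about x 15, y -20 mm. A ledge 10 mm wide and 10 mm above the top runs along the +x edge.
- tray: Flat blue enamelled metal tray with a white rim, fixed to the table, 200 mm (x) x 220 mm (y), floor 4 mm and rim 12 mm above its origin, rim 3 mm thick; origin: centre of its underside, z up. The side area for the bottles; the oat-coloured soap bar lies in its far part, the part at x below 25 mm in its frame is empty.
- cutter: Soap wire cutter, fixed: pale wooden base, bed 18 mm above its origin (underside, below the bed's centre; z up). White rails 82 mm apart in x and end stops 150 mm apart in y rise 12 mm above the bed. The loaf lies with its length along the cutter's y, either way round. A steel wire arch 74 mm high, posts at x +-55 mm, stands at y +100 mm.
- green_bar: Small sage-green soap bar, 50 x 60 x 25 mm high, lying on the board at the +y end of the loaf, at about x = 25, y = 85 mm in the board's frame. Origin: centre of its underside. Leave it alone.
- oat_bar: Small oat-beige soap bar, 50 x 75 x 25 mm high, lying on the tray at about x = 62, y = 0 mm in the tray's frame. Origin: centre of its underside. Leave it alone.
Mind the look-alikes: they are no part of the job. What is shaped like the loaf but turquoise is not meant.

How it is judged:
By the outcome, as a careful person would: the job done as asked, in the order asked, and still so for the second after the job is handed in, with the robot touching nothing.
It also fails if it takes over 147 s, if anything falls off the work surface, if the arm or the gripper's body presses on something with over 40 N, if the wrist force passes 120 N, or if a joint passes its speed limit or range.

## Working session

There is one attempt and no reset: what is moved stays moved. The work goes in short steps, Python scripts to look and compute and a tool call to move; the robot and the scene stay as the last step left them, time stands still between calls to the robot, and variables do not carry over. Pictures are saved under pics/ and viewed, at most 14 in all, crops included, and the job is handed in when it is done.

Besides the shell and the picture viewer there is one more tool, called after "Request:" as a command line: name --argument value ..., lists and objects as JSON in quotes. send_rows: Moves the arm, as the interface text tells. Its arguments: {"type":"object","properties":{"rows":{"type":"array"},"squeeze":{"type":"number"}},"required":["rows"]}

```bash
ls; mkdir -p pics; python3 - <<'E'
from rig import telemetry, viewer, bot
import cv2, numpy as np
for n in ("side","top"):
    f=viewer.grab_frame(n); cv2.imwrite(f"pics/{n}0.png",f["img"][:,:,::-1]); print(n,f["K"].tolist(),np.round(f["world_from_camera"],3).tolist(),[k for k in f])
o=telemetry.get_obs(); print(o)
E
```

```text
pics
side [[443.3082706017601, 0.0, 253.6554591782264], [0.0, 443.3082706017601, 196.2506159078735], [0.0, 0.0, 1.0]] [[-0.927, 0.217, -0.307, 0.2], [-0.375, -0.569, 0.732, 0.811], [-0.015, 0.793, 0.609, 0.721], [0.0, 0.0, 0.0, 1.0]] ['img', 'K', 'world_from_camera']
top [[484.19983391255045, 0.0, 251.45963667138682], [0.0, 484.19983391255045, 188.53476145410954], [0.0, 0.0, 1.0]] [[0.026, 0.994, -0.111, 0.382], [-1.0, 0.026, 0.006, -0.0], [0.008, 0.11, 0.994, 1.558], [0.0, 0.0, 0.0, 1.0]] ['img', 'K', 'world_from_camera']
{'t': 0.1, 'joint_pos': array([-8.49263533e+01,  1.87300569e+01, -1.10841194e+01,  6.02765068e+01,
       -5.01121213e-04,  8.23106309e+01]), 'qvel': array([ 0.01780908, -0.00125809,  0.12851694,  0.00524229, -0.02778422,
        0.01415771]), 'effort': array([ 1.45358408e-03, -4.44238186e+01,  2.63038766e+01,  7.80507195e-03,
       -9.39918914e-05,  3.55296400e-06]), 'position': array([ 0.12146648, -0.53590237,  0.23857424]), 'tcp_rot': array([[ 9.75292173e-01,  2.20918886e-01, -1.48681436e-04],
       [ 2.20918843e-01, -9.75290922e-01,  1.57574311e-03],
       [ 2.03103758e-04, -1.56965646e-03, -9.99998747e-01]]), 'contact_force': array([0.70807289, 0.13149713, 0.12696244]), 'ft_torque': array([ 0.02712431, -0.06163099,  0.00575988]), 'finger_force': 0.0, 'grip_width': 0.9993425586515}
```

View pics/top0.png

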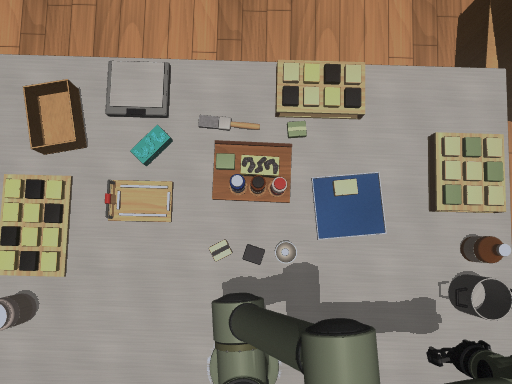

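View pics/side0.png

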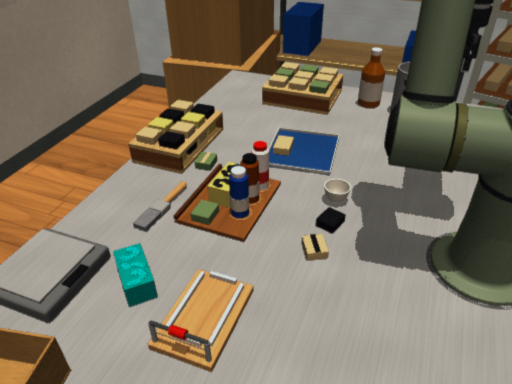

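The top view shows the bottle caps at blue (237,183), amber (258,184) and white/red (279,184). The loaf is at (260,165), the tray at (349,206), and the cutter at (140,200) with its arch on the left. The turquoise decoy is at (151,145).

```bash
cat > h.py <<'E'
import numpy as np, cv2
from rig import telemetry, viewer, bot
def grab(n): return viewer.grab_frame(n)
def ray(f,u,v):
    K=f["K"];T=f["world_from_camera"]
    d=T[:3,:3]@np.array([(u-K[0,2])/K[0,0],-(v-K[1,2])/K[1,1],-1.0]); return T[:3,3],d
def onz(f,u,v,z):
    o,d=ray(f,u,v); return (o+d*(z-o[2])/d[2])[:2]
def proj(f,p):
    T=f["world_from_camera"];c=T[:3,:3].T@(np.asarray(p)-T[:3,3]);K=f["K"]
    return K[0,0]*c[0]/-c[2]+K[0,2],K[1,1]*-c[1]/-c[2]+K[1,2]
def blob(f,lo,hi,roi):
    "largest HSV blob within roi (u0,v0,u1,v1) -> contour in full pixels"
    h=cv2.cvtColor(f["img"],cv2.COLOR_RGB2HSV); m=cv2.inRange(h,lo,hi)
    k=np.zeros_like(m);k[roi[1]:roi[3],roi[0]:roi[2]]=m[roi[1]:roi[3],roi[0]:roi[2]]
    c,_=cv2.findContours(k,cv2.RETR_EXTERNAL,cv2.CHAIN_APPROX_NONE)
    return max(c,key=cv2.contourArea)
E
python3 - <<'E'
from h import *
f=grab("top")
im=f["img"][125:260,90:400]
cv2.imwrite("pics/z.png",cv2.resize(im[:,:,::-1],None,fx=2.5,fy=2.5,interpolation=cv2.INTER_CUBIC))
h=cv2.cvtColor(f["img"],cv2.COLOR_RGB2HSV)
for n,(u,v) in dict(board=(225,195),tray=(330,225),cutter=(140,203),loaf=(244,160),wcap=(279,183),bcap=(237,182),acap=(258,183),oat=(345,187),cork=(258,195)).items(): print(n,h[v,u])
def rect(n,lo,hi,roi,z):
    c=blob(f,lo,hi,roi); P=np.array([onz(f,*p[0],z) for p in c],np.float32)*1000
    r=cv2.minAreaRect(P); print(n,np.round(r[0],1),np.round(r[1],1),round(r[2],1),len(c))
rect("tray",(105,120,40),(125,255,255),(300,160,400,250),.006)
rect("board",(0,90,40),(18,255,200),(205,135,298,206),.014)
rect("cutter",(10,60,100),(25,255,255),(100,175,180,228),.018)
E
```

```text
board [ 11 135 136]
tray [109 137 123]
cutter [ 17 106 173]
loaf [173  16  63]
wcap [  1 162 168]
bcap [110  20 192]
acap [10 27 57]
oat [ 36  44 181]
cork [ 14 122 159]
tray [ 509.  -321.9] [191.4 210.2] 6.4 245
board [610.6  -8.5] [248.8 191. ] 89.0 269
cutter [505.4 345.1] [130.1 198.9] 0.0 215
```

View pics/z.png

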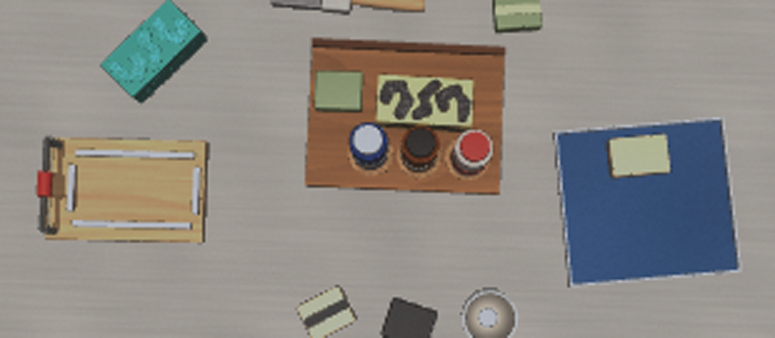

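The crop shows the board nearly square to the world, the blue, amber and white bottles from left to right in front of the loaf, the tray tilted about 6°, and the cutter's rails and stops clearly visible. Next I measure the caps, the loaf top and the rails.

```bash
python3 - <<'E'
from h import *
f=grab("top"); s=grab("side")
def cen(n,lo,hi,roi,z,g=f):
    c=blob(g,lo,hi,roi); (m,r)=cv2.minEnclosingCircle(c); M=cv2.moments(c); u,v=M["m10"]/M["m00"],M["m01"]/M["m00"]
    print(n,np.round([u,v,r],1),np.round(onz(g,u,v,z)*1000,1),cv2.contourArea(c))
cen("w",(0,90,60),(8,255,255),(268,172,292,192),.144)
cen("w2",(170,90,60),(180,255,255),(268,172,292,192),.144)
cen("b",(0,0,120),(180,50,255),(228,172,247,192),.144)
cen("a",(0,0,0),(180,70,90),(248,176,268,194),.144)
def rect(n,c,z):
    P=np.array([onz(f,*p[0],z) for p in c],np.float32)*1000
    r=cv2.minAreaRect(P); print(n,np.round(r[0],1),np.round(r[1],1),round(r[2],1),len(c))
h=cv2.cvtColor(f["img"],cv2.COLOR_RGB2HSV)
m=cv2.inRange(h,(22,50,120),(40,255,255)); k=np.zeros_like(m);k[150:178,238:286]=m[150:178,238:286]
m=k
k=cv2.morphologyEx(m,cv2.MORPH_CLOSE,np.ones((9,9)));c,_=cv2.findContours(k,0,1);rect("loaf",max(c,key=cv2.contourArea),.069)
rect("green",blob(f,(25,40,60),(75,255,160),(212,150,238,172)),.039)
m=cv2.inRange(h,(0,0,170),(180,40,255));k=np.zeros_like(m);k[182:220,112:174]=m[182:220,112:174]
c,_=cv2.findContours(k,0,1)
for q in c:
    if len(q)>3: rect("rail",q,.030)
rect("all",cv2.convexHull(np.vstack([q for q in c if len(q)>3])),.03)
E
```

```text
w [279.6 183.2   5.9] [557.  -90.7] 96.0Traceback (most recent call last):
  File "<stdin>", line 7, in <module>
  File "<stdin>", line 4, in cen
  File "h.py", line 17, in blob
    return max(c,key=cv2.contourArea)
ValueError: max() iterable argument is empty
```

```bash
cat > m.py <<'E'
from h import *
f=grab("top")
def cen(n,lo,hi,roi,z,g=f):
    c=blob(g,lo,hi,roi); (m,r)=cv2.minEnclosingCircle(c); M=cv2.moments(c); u,v=M["m10"]/M["m00"],M["m01"]/M["m00"]
    print(n,np.round([u,v,r],1),np.round(onz(g,u,v,z)*1000,1),cv2.contourArea(c))
cen("w",(0,90,60),(8,255,255),(268,172,292,192),.144)
cen("b",(0,0,120),(180,50,255),(228,172,247,192),.144)
cen("a",(0,0,0),(180,70,90),(248,176,268,194),.144)
def rect(n,c,z):
    P=np.array([onz(f,*p[0],z) for p in c],np.float32)*1000
    r=cv2.minAreaRect(P); print(n,np.round(r[0],1),np.round(r[1],1),round(r[2],1),len(c))
h=cv2.cvtColor(f["img"],cv2.COLOR_RGB2HSV)
m=cv2.inRange(h,(22,50,120),(40,255,255)); k=np.zeros_like(m);k[150:178,238:286]=m[150:178,238:286]
k=cv2.morphologyEx(k,cv2.MORPH_CLOSE,np.ones((9,9)));c,_=cv2.findContours(k,0,1);rect("loaf",max(c,key=cv2.contourArea),.069)
rect("green",blob(f,(25,40,60),(75,255,160),(212,150,238,172)),.039)
m=cv2.inRange(h,(0,0,165),(180,40,255));k=np.zeros_like(m);k[184:220,115:171]=m[184:220,115:171]
c,_=cv2.findContours(k,0,1)
for q in c:
    if len(q)>3: rect("rail",q,.030)
rect("all",cv2.convexHull(np.vstack([q for q in c if len(q)>3])),.03)
E
python3 m.py
```

```text
w [279.5 183.3   5.9] [556.9 -90.6] 97.0
b [236.7 180.3   5.7] [562.4  35.7] 86.5
a [257.8 181.7   5.7] [559.7 -26.5] 84.5
loaf [622.5 -31.8] [118.   58.9] 88.3 108
green [638.1  77.4] [48.3 57.3] 1.6 63
rail [460.6 333.8] [  6.1 145. ] 0.1 94
rail [506.8 254.3] [53.9  6.3] 1.5 36
rail [505.8 412.4] [53.9  6.3] 1.5 36
rail [550.7 335.1] [  6.4 145.8] 1.5 94
all [506.4 333.4] [ 95.2 164.4] 1.5 11
```

```bash
cat > go.py <<'E'
import sys; from h import *
# usage: go.py x y z yaw_of_tool_x(deg)
x,y,z,yaw=map(float,sys.argv[1:5]); o=telemetry.get_obs(); R=o["tcp_rot"]
d=R.T@(np.array([x,y,z])-o["position"])/.06
cur=np.degrees(np.arctan2(R[1,0],R[0,0]))
print("units xyz",np.round(d,3),"turn",round(-((yaw-cur+180)%360-180)/10,3),"t",round(o["t"],2),"F",np.round(o["contact_force"],1),"q6",round(o["joint_pos"][5],1))
E
python3 -c "from rig import bot;print(bot.tip_extent)"
```

```text
0.008
```

Request:
send_rows --rows '[{"turn":-0.94,"hand":-1},{"turn":-0.94,"hand":-1},{"turn":-0.94,"hand":-1},{"turn":-0.94,"hand":-1},{"turn":-0.94,"hand":-1},{"turn":-0.94,"hand":-1},{"turn":-0.94,"hand":-1},{"turn":-0.94,"hand":-1},{"hand":-1}]' --squeeze 40

```text
$.rows[0]: bad value
```

```bash
python3 go.py .5575 -.090 .19 88.2
```

```text
units xyz [ 8.73  -5.647  0.821] turn -7.543 t 0.3 F [-0.3 -0.2 -0.2] q6 82.3
```

Request:
send_rows --rows '[{"x":0,"y":0,"z":0,"turn":-0.94,"hand":-1},{"x":0,"y":0,"z":0,"turn":-0.94,"hand":-1},{"x":0,"y":0,"z":0,"turn":-0.94,"hand":-1},{"x":0,"y":0,"z":0,"turn":-0.94,"hand":-1},{"x":0,"y":0,"z":0,"turn":-0.94,"hand":-1},{"x":0,"y":0,"z":0,"turn":-0.94,"hand":-1},{"x":0,"y":0,"z":0,"turn":-0.94,"hand":-1},{"x":0,"y":0,"z":0,"turn":-0.96,"hand":-1},{"x":0,"y":0,"z":0,"turn":0,"hand":-1}]' --squeeze 40

```text
t: 1.42
position: [0.1215, -0.5364, 0.2392]
tcp_rot: [[0.034, 0.999, 0.0], [0.999, -0.034, 0.0], [0.0, 0.0, -1.0]]
contact_force: [0.1, -0.3, -0.8]
grip_width: 0.999
finger_force: 0.0
```

```bash
python3 go.py .5575 -.090 .19 88.2
```

```text
units xyz [7.682 7.009 0.822] turn -0.015 t 1.43 F [ 0.1 -0.3 -0.8] q6 7.0
```

Request:
send_rows --rows '[{"x":0.7,"y":0.64,"z":0,"turn":0,"hand":-1},{"x":0.7,"y":0.64,"z":0,"turn":0,"hand":-1},{"x":0.7,"y":0.64,"z":0,"turn":0,"hand":-1},{"x":0.7,"y":0.64,"z":0,"turn":0,"hand":-1},{"x":0.7,"y":0.64,"z":0,"turn":0,"hand":-1},{"x":0.7,"y":0.64,"z":0,"turn":0,"hand":-1},{"x":0.7,"y":0.64,"z":0,"turn":0,"hand":-1},{"x":0.7,"y":0.64,"z":0,"turn":0,"hand":-1},{"x":0.7,"y":0.64,"z":0,"turn":0,"hand":-1},{"x":0.5,"y":0.4,"z":0,"turn":0,"hand":-1}]'

```text
t: 2.68
position: [0.5055, -0.1385, 0.2393]
tcp_rot: [[0.033, 0.999, 0.001], [0.999, -0.033, -0.0], [-0.0, 0.001, -1.0]]
contact_force: [-0.0, -0.4, 0.1]
grip_width: 1.003
finger_force: 0.0
```

```bash
python3 go.py .5575 -.090 .19 88.2; python3 - <<'E'
from h import *
f=grab("wrist"); cv2.imwrite("pics/w1.png",f["img"][:,:,::-1]); print(np.round(f["world_from_camera"],3))
E
```

```text
units xyz [0.837 0.838 0.823] turn -0.011 t 2.67 F [-0.  -0.4  0.1] q6 68.5
[[ 0.999  0.031  0.009  0.509]
 [-0.032  0.956  0.291 -0.064]
 [ 0.001 -0.292  0.957  0.375]
 [ 0.     0.     0.     1.   ]]
```

View pics/w1.png

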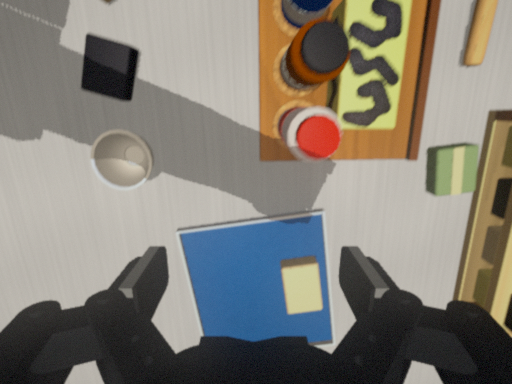

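The wrist view shows the red cap at (317,136), the amber cap at (324,47), the loaf's far part to the right of the bottles, and the tray with the oat bar below. I use it to refine the positions.

```bash
python3 - <<'E'
from h import *
f=grab("wrist")
def cen(n,c,z):
    (u,v),a,_=cv2.fitEllipse(c); print(n,np.round([u,v,*a],1),np.round(onz(f,u,v,z)*1000,1))
cen("w",blob(f,(0,190,120),(8,255,255),(290,110,345,162)),.144)
cen("a",blob(f,(0,0,0),(180,90,75),(295,15,352,80)),.144)
c=blob(f,(100,80,40),(125,255,255),(160,190,345,345))
cv2.imwrite("pics/_x.png",f["img"])
for u,v in [(180,231),(323,211)]: print("tray corner",np.round(onz(f,u,v,.012)*1000,1))
for u,v in [(260,160),(418,158)]: print("board corner",np.round(onz(f,u,v,.014)*1000,1))
for u,v in [(397,127),(338,125)]: print("loaf corner",np.round(onz(f,u,v,.069)*1000,1))
E
```

```text
w [313.3 142.1  40.1  42.3] [557.3 -89.1]
a [320.   53.6  44.8  51.7] [560.3 -26.1]
tray corner [ 408.6 -218.3]
tray corner [ 599.5 -195.5]
board corner [ 518.1 -125. ]
board corner [ 714.3 -128.3]
loaf corner [657.5 -85.4]
loaf corner [597.2 -81.7]
```

Request:
send_rows --rows '[{"x":0.4,"y":0.4,"z":0,"turn":0,"hand":-1},{"x":0.3,"y":0.3,"z":0,"turn":0,"hand":-1},{"x":0.15,"y":0.14,"z":0.2,"turn":0,"hand":-1},{"x":0,"y":0,"z":0.5,"turn":0,"hand":-1},{"x":0,"y":0,"z":0.5,"turn":0,"hand":-1},{"x":0,"y":0,"z":0.5,"turn":0,"hand":-1},{"x":0,"y":0,"z":0.4,"turn":0,"hand":-1},{"x":0,"y":0,"z":0.25,"turn":0,"hand":-1},{"x":0,"y":0,"z":0,"turn":0,"hand":-1}]'

```text
t: 3.9
position: [0.5547, -0.0913, 0.0971]
tcp_rot: [[0.033, 0.999, -0.003], [0.999, -0.033, 0.001], [0.0, -0.003, -1.0]]
contact_force: [0.0, -0.0, 1.6]
grip_width: 0.998
finger_force: 0.0
```

```bash
python3 go.py .5575 -.0893 .092 88.2; python3 - <<'E'
from h import *
f=grab("side"); cv2.imwrite("pics/s1.png",cv2.resize(f["img"][110:250,150:300,::-1],None,fx=4,fy=4))
E
```

```text
units xyz [0.035 0.046 0.084] turn -0.01 t 3.9 F [ 0.  -0.   1.6] q6 75.0
```

View pics/s1.png

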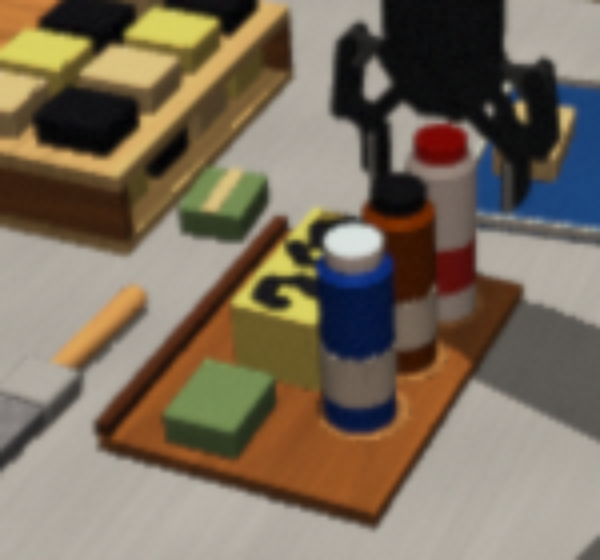

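The picture shows the fingers on either side of the white bottle below its cap, clear of the loaf. I close now.

Request:
send_rows --rows '[{"x":0.035,"y":0.045,"z":0.08,"turn":0,"hand":-1},{"x":0,"y":0,"z":0,"turn":0,"hand":-1},{"x":0,"y":0,"z":0,"turn":0,"hand":1},{"x":0,"y":0,"z":0,"turn":0,"hand":1},{"x":0,"y":0,"z":0,"turn":0,"hand":1},{"x":0,"y":0,"z":0,"turn":0,"hand":1},{"x":0,"y":0,"z":0,"turn":0,"hand":1},{"x":0,"y":0,"z":0,"turn":0,"hand":1},{"x":0,"y":0,"z":0,"turn":0,"hand":1}]' --squeeze 40

```text
t: 5.08
position: [0.5587, -0.0891, 0.0938]
tcp_rot: [[0.032, 0.999, -0.0], [0.999, -0.032, -0.0], [-0.0, -0.0, -1.0]]
contact_force: [-3.5, 0.8, 6.0]
grip_width: 0.529
finger_force: 40.9
```

Request:
send_rows --rows '[{"x":0,"y":0,"z":-0.15,"turn":0,"hand":1},{"x":0,"y":0,"z":-0.4,"turn":0,"hand":1},{"x":0,"y":0,"z":-0.45,"turn":0,"hand":1},{"x":-0.4,"y":-0.1,"z":0,"turn":0,"hand":1},{"x":-0.8,"y":-0.2,"z":0,"turn":0,"hand":1},{"x":-0.8,"y":-0.2,"z":0,"turn":0,"hand":1},{"x":-0.8,"y":-0.2,"z":0,"turn":0,"hand":1},{"x":-0.8,"y":-0.2,"z":0,"turn":0,"hand":1},{"x":-0.8,"y":-0.2,"z":0,"turn":0,"hand":1},{"x":-0.4,"y":-0.1,"z":0,"turn":0,"hand":1}]'

```text
t: 6.32
position: [0.4768, -0.3771, 0.1534]
tcp_rot: [[0.034, 0.999, 0.0], [0.999, -0.034, -0.0], [-0.0, 0.0, -1.0]]
contact_force: [0.5, -0.1, -2.5]
grip_width: 0.525
finger_force: 41.5
```

```bash
python3 go.py .4765 -.391 .086 88.2;python3 - <<'E'
from h import *
f=grab("side"); cv2.imwrite("pics/s2.png",cv2.resize(f["img"][70:250,150:370,::-1],None,fx=3,fy=3))
E
```

```text
units xyz [-0.232  0.003  1.123] turn -0.017 t 6.33 F [ 0.5 -0.1 -2.5] q6 46.7
```

View pics/s2.png

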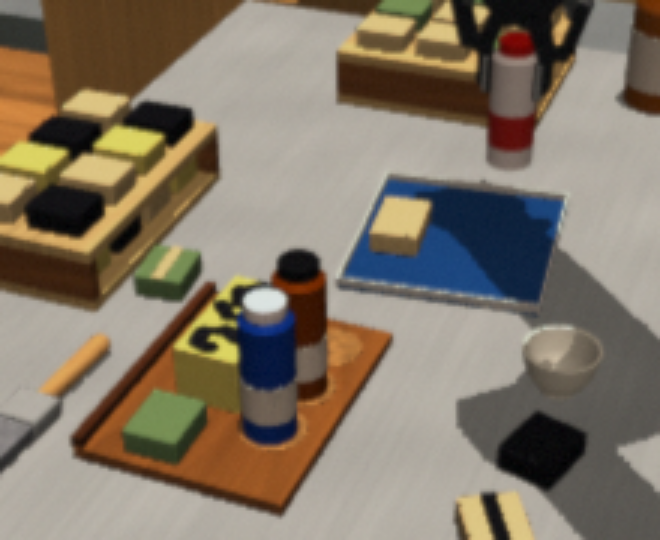

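The white bottle hangs upright in the gripper over the tray's far end, and the other two bottles still stand on the board. I lower it.

Request:
send_rows --rows '[{"x":-0.23,"y":0,"z":0.2,"turn":0,"hand":1},{"x":0,"y":0,"z":0.4,"turn":0,"hand":1},{"x":0,"y":0,"z":0.3,"turn":0,"hand":1},{"x":0,"y":0,"z":0.15,"turn":0,"hand":1},{"x":0,"y":0,"z":0.08,"turn":0,"hand":1},{"x":0,"y":0,"z":0,"turn":0,"hand":1},{"x":0,"y":0,"z":0,"turn":0,"hand":1}]'

```text
t: 7.25
position: [0.4776, -0.3887, 0.0864]
tcp_rot: [[0.032, 0.999, 0.001], [0.999, -0.032, -0.001], [-0.001, 0.001, -1.0]]
contact_force: [1.1, -0.5, -2.4]
grip_width: 0.526
finger_force: 41.4
```

Request:
send_rows --rows '[{"x":0,"y":0,"z":0.02,"turn":0,"hand":1},{"x":0,"y":0,"z":0.015,"turn":0,"hand":1},{"x":0,"y":0,"z":0.01,"turn":0,"hand":1},{"x":0,"y":0,"z":0,"turn":0,"hand":1}]'

```text
t: 7.75
position: [0.4773, -0.3888, 0.0838]
tcp_rot: [[0.032, 0.999, 0.0], [0.999, -0.032, -0.001], [-0.001, 0.001, -1.0]]
contact_force: [-2.3, 2.4, 4.7]
grip_width: 0.53
finger_force: 42.1
```

Request:
send_rows --rows '[{"x":0,"y":0,"z":0,"turn":0,"hand":0.2},{"x":0,"y":0,"z":0,"turn":0,"hand":-1},{"x":0,"y":0,"z":0,"turn":0,"hand":-1},{"x":0,"y":0,"z":0,"turn":0,"hand":-1},{"x":0,"y":0,"z":0,"turn":0,"hand":-1},{"x":0,"y":0,"z":-0.2,"turn":0,"hand":-1},{"x":0,"y":0,"z":-0.6,"turn":0,"hand":-1},{"x":0,"y":0,"z":-0.9,"turn":0,"hand":-1},{"x":0.4,"y":0.08,"z":-0.1,"turn":0,"hand":-1}]'

```text
t: 8.88
position: [0.4848, -0.3676, 0.1963]
tcp_rot: [[0.034, 0.999, 0.007], [0.999, -0.034, -0.007], [-0.007, 0.007, -1.0]]
contact_force: [0.5, 0.2, 0.0]
grip_width: 0.999
finger_force: 0.0
```

Request:
send_rows --rows '[{"x":0.9,"y":0.18,"z":0,"turn":0,"hand":-1},{"x":0.9,"y":0.18,"z":0,"turn":0,"hand":-1},{"x":0.9,"y":0.18,"z":0,"turn":0,"hand":-1},{"x":0.9,"y":0.18,"z":0,"turn":0,"hand":-1},{"x":0.9,"y":0.18,"z":0,"turn":0,"hand":-1},{"x":0.8,"y":0.15,"z":0,"turn":0,"hand":-1},{"x":0.35,"y":0.05,"z":0,"turn":0,"hand":-1},{"x":0,"y":0,"z":0,"turn":0,"hand":-1}]'

```text
t: 9.88
position: [0.5591, -0.0258, 0.1909]
tcp_rot: [[0.029, 1.0, -0.001], [1.0, -0.029, 0.0], [0.0, -0.001, -1.0]]
contact_force: [0.7, 0.1, -0.6]
grip_width: 1.003
finger_force: 0.0
```

```bash
python3 go.py .5605 -.0263 .0935 88.2;python3 - <<'E'
from h import *
f=grab("top"); cv2.imwrite("pics/t3.png",cv2.resize(f["img"][130:260,200:400,::-1],None,fx=3,fy=3))
E
```

```text
units xyz [-0.009  0.024  1.623] turn 0.016 t 9.88 F [ 0.7  0.1 -0.6] q6 81.4
```

View pics/t3.png

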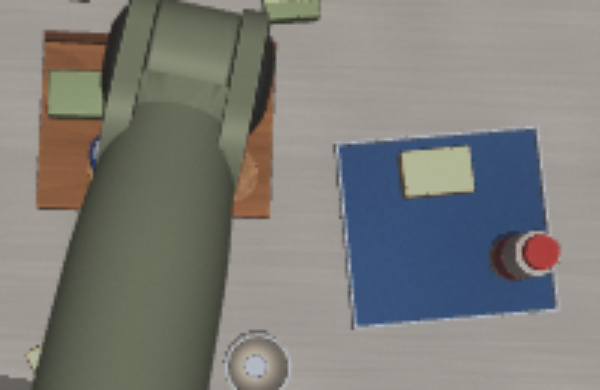

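The white bottle stands upright on the tray near the right rim, clear of the oat bar. I descend on the amber bottle.

Request:
send_rows --rows '[{"x":-0.01,"y":0.02,"z":0.3,"turn":0,"hand":-1},{"x":0,"y":0,"z":0.5,"turn":0,"hand":-1},{"x":0,"y":0,"z":0.5,"turn":0,"hand":-1},{"x":0,"y":0,"z":0.3,"turn":0,"hand":-1},{"x":0,"y":0,"z":0,"turn":0,"hand":-1},{"x":0,"y":0,"z":0,"turn":0,"hand":1},{"x":0,"y":0,"z":0,"turn":0,"hand":1},{"x":0,"y":0,"z":0,"turn":0,"hand":1},{"x":0,"y":0,"z":0,"turn":0,"hand":1},{"x":0,"y":0,"z":0,"turn":0,"hand":1}]'

```text
t: 11.18
position: [0.5613, -0.0288, 0.0962]
tcp_rot: [[0.032, 0.999, 0.002], [0.999, -0.032, -0.001], [-0.001, 0.002, -1.0]]
contact_force: [-1.8, 0.1, 5.6]
grip_width: 0.53
finger_force: 40.6
```

Request:
send_rows --rows '[{"x":0,"y":0,"z":0,"turn":0,"hand":1},{"x":0,"y":0,"z":0,"turn":0,"hand":1}]'

```text
t: 11.42
position: [0.5613, -0.0288, 0.0962]
tcp_rot: [[0.032, 0.999, 0.002], [0.999, -0.032, -0.001], [-0.001, 0.002, -1.0]]
contact_force: [-1.3, -0.7, 5.4]
grip_width: 0.53
finger_force: 40.6
```

Request:
send_rows --rows '[{"x":0,"y":0,"z":-0.15,"turn":0,"hand":1},{"x":0,"y":0,"z":-0.4,"turn":0,"hand":1},{"x":0,"y":0,"z":-0.45,"turn":0,"hand":1},{"x":-0.4,"y":-0.12,"z":0,"turn":0,"hand":1},{"x":-0.8,"y":-0.22,"z":0,"turn":0,"hand":1},{"x":-0.85,"y":-0.23,"z":0,"turn":0,"hand":1},{"x":-0.85,"y":-0.23,"z":0,"turn":0,"hand":1},{"x":-0.85,"y":-0.23,"z":0,"turn":0,"hand":1},{"x":-0.8,"y":-0.22,"z":0,"turn":0,"hand":1},{"x":-0.4,"y":-0.12,"z":0,"turn":0,"hand":1}]'

```text
t: 12.68
position: [0.4682, -0.3252, 0.1553]
tcp_rot: [[0.035, 0.999, 0.0], [0.999, -0.035, -0.001], [-0.001, 0.0, -1.0]]
contact_force: [0.3, -0.0, -1.6]
grip_width: 0.53
finger_force: 41.3
```

```bash
python3 go.py .4695 -.322 .0885 88.2
```

```text
units xyz [0.055 0.019 1.114] turn -0.018 t 12.68 F [ 0.3 -0.  -1.6] q6 49.8
```

Request:
send_rows --rows '[{"x":0.06,"y":0.02,"z":0.2,"turn":0,"hand":1},{"x":0,"y":0,"z":0.4,"turn":0,"hand":1},{"x":0,"y":0,"z":0.3,"turn":0,"hand":1},{"x":0,"y":0,"z":0.15,"turn":0,"hand":1},{"x":0,"y":0,"z":0.07,"turn":0,"hand":1},{"x":0,"y":0,"z":0,"turn":0,"hand":1},{"x":0,"y":0,"z":0,"turn":0,"hand":1}]'

```text
t: 13.55
position: [0.4709, -0.3194, 0.0885]
tcp_rot: [[0.032, 0.999, 0.001], [0.999, -0.032, -0.001], [-0.001, 0.001, -1.0]]
contact_force: [0.4, 0.1, -2.2]
grip_width: 0.527
finger_force: 41.3
```

Request:
send_rows --rows '[{"x":0,"y":0,"z":0.02,"turn":0,"hand":1},{"x":0,"y":0,"z":0.015,"turn":0,"hand":1},{"x":0,"y":0,"z":0.01,"turn":0,"hand":1},{"x":0,"y":0,"z":0,"turn":0,"hand":1}]'

```text
t: 14.05
position: [0.4706, -0.3196, 0.0862]
tcp_rot: [[0.032, 0.999, 0.001], [0.999, -0.032, -0.001], [-0.001, 0.001, -1.0]]
contact_force: [-2.2, 2.0, 5.2]
grip_width: 0.528
finger_force: 42.0
```

Request:
send_rows --rows '[{"x":0,"y":0,"z":0,"turn":0,"hand":0.2},{"x":0,"y":0,"z":0,"turn":0,"hand":-1},{"x":0,"y":0,"z":0,"turn":0,"hand":-1},{"x":0,"y":0,"z":0,"turn":0,"hand":-1},{"x":0,"y":0,"z":0,"turn":0,"hand":-1},{"x":0,"y":0,"z":-0.2,"turn":0,"hand":-1},{"x":0,"y":0,"z":-0.6,"turn":0,"hand":-1},{"x":0,"y":0,"z":-0.9,"turn":0,"hand":-1},{"x":0.4,"y":0.08,"z":-0.1,"turn":0,"hand":-1}]'

```text
t: 15.18
position: [0.4782, -0.2981, 0.1982]
tcp_rot: [[0.034, 0.999, 0.007], [0.999, -0.034, -0.006], [-0.006, 0.007, -1.0]]
contact_force: [0.6, -0.5, -0.6]
grip_width: 0.996
finger_force: 0.0
```

Request:
send_rows --rows '[{"x":0.9,"y":0.2,"z":0,"turn":0,"hand":-1},{"x":0.9,"y":0.2,"z":0,"turn":0,"hand":-1},{"x":0.9,"y":0.2,"z":0,"turn":0,"hand":-1},{"x":0.9,"y":0.2,"z":0,"turn":0,"hand":-1},{"x":0.9,"y":0.2,"z":0,"turn":0,"hand":-1},{"x":0.75,"y":0.18,"z":0,"turn":0,"hand":-1},{"x":0.3,"y":0.06,"z":0,"turn":0,"hand":-1},{"x":0,"y":0,"z":0,"turn":0,"hand":-1}]'

```text
t: 16.18
position: [0.561, 0.0356, 0.1935]
tcp_rot: [[0.03, 1.0, 0.0], [1.0, -0.03, -0.001], [-0.001, 0.0, -1.0]]
contact_force: [0.5, -0.1, -0.7]
grip_width: 1.002
finger_force: 0.0
```

```bash
python3 go.py .5625 .0355 .0935 88.2;python3 - <<'E'
from h import *
f=grab("top"); cv2.imwrite("pics/t4.png",cv2.resize(f["img"][130:260,200:400,::-1],None,fx=3,fy=3))
E
```

```text
units xyz [-1.000e-03  2.400e-02  1.666e+00] turn 0.007 t 16.18 F [ 0.5 -0.1 -0.7] q6 87.9
```

View pics/t4.png

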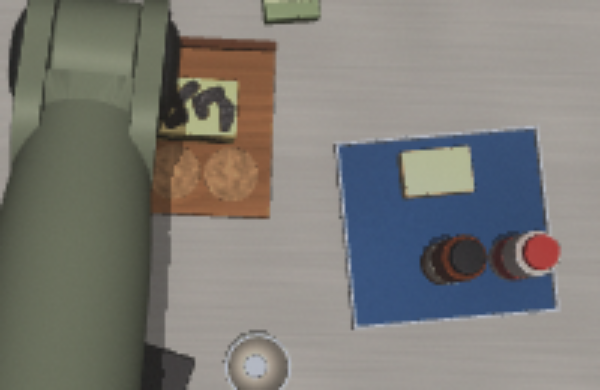

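The amber and white bottles stand side by side on the tray, and their cork spots on the board are free. Blue is next.

Request:
send_rows --rows '[{"x":0,"y":0.02,"z":0.35,"turn":0,"hand":-1},{"x":0,"y":0,"z":0.5,"turn":0,"hand":-1},{"x":0,"y":0,"z":0.5,"turn":0,"hand":-1},{"x":0,"y":0,"z":0.3,"turn":0,"hand":-1},{"x":0,"y":0,"z":0,"turn":0,"hand":-1},{"x":0,"y":0,"z":0,"turn":0,"hand":1},{"x":0,"y":0,"z":0,"turn":0,"hand":1},{"x":0,"y":0,"z":0,"turn":0,"hand":1},{"x":0,"y":0,"z":0,"turn":0,"hand":1},{"x":0,"y":0,"z":0,"turn":0,"hand":1}]'

```text
t: 17.48
position: [0.5628, 0.0348, 0.0953]
tcp_rot: [[0.032, 0.999, 0.002], [0.999, -0.032, -0.001], [-0.001, 0.002, -1.0]]
contact_force: [-2.1, -1.3, 6.3]
grip_width: 0.527
finger_force: 40.8
```

Request:
send_rows --rows '[{"x":0,"y":0,"z":0,"turn":0,"hand":1},{"x":0,"y":0,"z":0,"turn":0,"hand":1}]'

```text
t: 17.73
position: [0.5628, 0.0348, 0.0953]
tcp_rot: [[0.032, 0.999, 0.002], [0.999, -0.032, -0.001], [-0.001, 0.002, -1.0]]
contact_force: [-1.1, -0.6, 6.2]
grip_width: 0.528
finger_force: 40.8
```

Request:
send_rows --rows '[{"x":0,"y":0,"z":-0.15,"turn":0,"hand":1},{"x":0,"y":0,"z":-0.4,"turn":0,"hand":1},{"x":0,"y":0,"z":-0.45,"turn":0,"hand":1},{"x":-0.4,"y":-0.13,"z":0,"turn":0,"hand":1},{"x":-0.8,"y":-0.25,"z":0,"turn":0,"hand":1},{"x":-0.82,"y":-0.25,"z":0,"turn":0,"hand":1},{"x":-0.82,"y":-0.25,"z":0,"turn":0,"hand":1},{"x":-0.82,"y":-0.25,"z":0,"turn":0,"hand":1},{"x":-0.8,"y":-0.25,"z":0,"turn":0,"hand":1},{"x":-0.4,"y":-0.13,"z":0,"turn":0,"hand":1}]'

```text
t: 18.98
position: [0.4614, -0.2557, 0.1544]
tcp_rot: [[0.034, 0.999, 0.0], [0.999, -0.034, -0.0], [-0.0, 0.0, -1.0]]
contact_force: [0.1, 0.9, -1.4]
grip_width: 0.528
finger_force: 41.4
```

```bash
python3 go.py .463 -.254 .0875 88.2
```

```text
units xyz [0.03  0.025 1.115] turn -0.017 t 18.98 F [ 0.1  0.9 -1.4] q6 55.0
```

Request:
send_rows --rows '[{"x":0.03,"y":0.02,"z":0.2,"turn":0,"hand":1},{"x":0,"y":0,"z":0.4,"turn":0,"hand":1},{"x":0,"y":0,"z":0.3,"turn":0,"hand":1},{"x":0,"y":0,"z":0.15,"turn":0,"hand":1},{"x":0,"y":0,"z":0.07,"turn":0,"hand":1},{"x":0,"y":0,"z":0,"turn":0,"hand":1},{"x":0,"y":0,"z":0,"turn":0,"hand":1}]'

```text
t: 19.85
position: [0.464, -0.2519, 0.0875]
tcp_rot: [[0.032, 0.999, 0.001], [0.999, -0.032, -0.001], [-0.001, 0.001, -1.0]]
contact_force: [0.2, 0.5, -1.9]
grip_width: 0.526
finger_force: 41.3
```

Request:
send_rows --rows '[{"x":0,"y":0,"z":0.02,"turn":0,"hand":1},{"x":0,"y":0,"z":0.015,"turn":0,"hand":1},{"x":0,"y":0,"z":0.01,"turn":0,"hand":1},{"x":0,"y":0,"z":0,"turn":0,"hand":1}]'

```text
t: 20.35
position: [0.4638, -0.2521, 0.0853]
tcp_rot: [[0.032, 0.999, 0.001], [0.999, -0.032, -0.001], [-0.001, 0.001, -1.0]]
contact_force: [-2.0, 1.0, 7.3]
grip_width: 0.525
finger_force: 42.3
```

Request:
send_rows --rows '[{"x":0,"y":0,"z":0,"turn":0,"hand":0.2},{"x":0,"y":0,"z":0,"turn":0,"hand":-1},{"x":0,"y":0,"z":0,"turn":0,"hand":-1},{"x":0,"y":0,"z":0,"turn":0,"hand":-1},{"x":0,"y":0,"z":0,"turn":0,"hand":-1},{"x":0,"y":0,"z":-0.2,"turn":0,"hand":-1},{"x":0,"y":0,"z":-0.6,"turn":0,"hand":-1},{"x":0,"y":0,"z":-0.9,"turn":0,"hand":-1},{"x":0.3,"y":0.2,"z":-0.3,"turn":0,"hand":-1}]'

```text
t: 21.48
position: [0.4775, -0.2358, 0.2085]
tcp_rot: [[0.034, 0.999, 0.005], [0.999, -0.034, -0.004], [-0.004, 0.005, -1.0]]
contact_force: [0.1, 1.1, -0.1]
grip_width: 0.999
finger_force: 0.0
```

Request:
send_rows --rows '[{"x":0.7,"y":0.5,"z":0,"turn":0,"hand":-1},{"x":0.7,"y":0.5,"z":0,"turn":0,"hand":-1},{"x":0.7,"y":0.5,"z":0,"turn":0,"hand":-1},{"x":0.7,"y":0.5,"z":0,"turn":0,"hand":-1},{"x":0.5,"y":0.28,"z":0,"turn":0,"hand":-1},{"x":0.2,"y":0.1,"z":0,"turn":0,"hand":-1},{"x":0,"y":0,"z":0,"turn":0,"hand":-1}]'

```text
t: 22.35
position: [0.6255, -0.0285, 0.2045]
tcp_rot: [[0.031, 1.0, -0.0], [1.0, -0.031, -0.0], [-0.0, -0.0, -1.0]]
contact_force: [-0.1, 0.1, 0.4]
grip_width: 1.003
finger_force: 0.0
```

```bash
python3 go.py .6235 -.030 .19 88.2;python3 - <<'E'
from h import *
f=grab("wrist"); cv2.imwrite("pics/w5.png",f["img"][:,:,::-1])
g=grab("side"); cv2.imwrite("pics/s5.png",cv2.resize(g["img"][70:250,150:370,::-1],None,fx=3,fy=3))
h=cv2.cvtColor(f["img"],cv2.COLOR_RGB2HSV); m=cv2.inRange(h,(22,60,90),(36,255,255))
m=cv2.morphologyEx(m,cv2.MORPH_CLOSE,np.ones((31,31)));c,_=cv2.findContours(m,0,1)
for q in c:
    if cv2.contourArea(q)>2000:
        P=np.array([onz(f,*p[0],.069) for p in q],np.float32)*1000; print(cv2.boundingRect(q),cv2.minAreaRect(P))
E
```

```text
units xyz [-0.026 -0.033  0.241] turn 0.003 t 22.35 F [-0.1  0.1  0.4] q6 82.4
(360, 222, 152, 85) ((815.820556640625, -97.19073486328125), (127.68158721923828, 106.78843688964844), 39.896583557128906)
(217, 35, 72, 212) ((625.4727172851562, 6.004264831542969), (194.87313842773438, 62.61811828613281), 86.47904205322266)
```

View pics/w5.png

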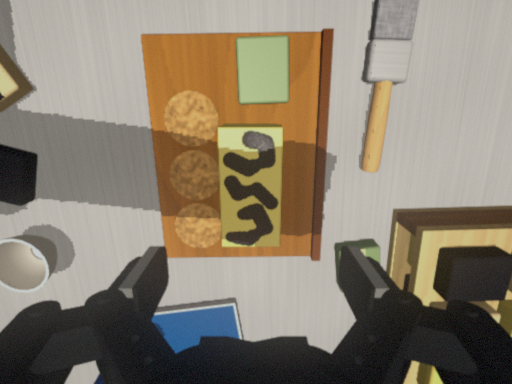

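View pics/s5.png

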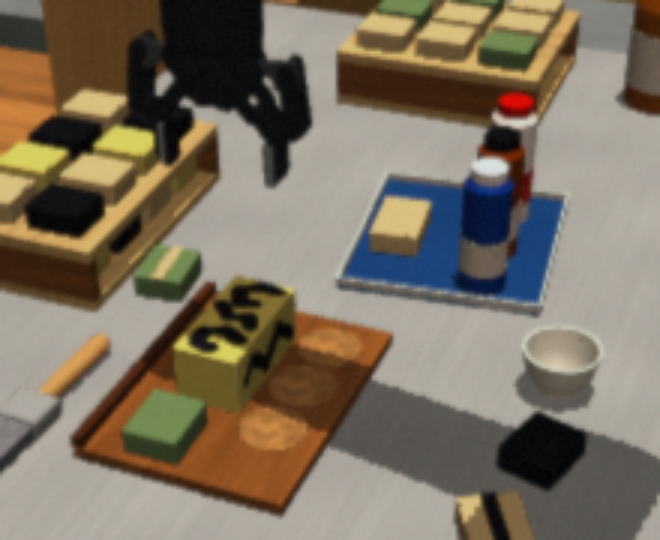

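All three bottles stand on the tray. In the wrist view the loaf's top face has corners at about (218,126), (282,125), (281,246) and (221,248), and the three cork spots are free.

```bash
python3 - <<'E'
from h import *
f=grab("wrist")
h=cv2.cvtColor(f["img"],cv2.COLOR_RGB2HSV); m=cv2.inRange(h,(22,60,90),(36,255,255))
k=np.zeros_like(m);k[112:255,205:292]=m[112:255,205:292]
c=cv2.convexHull(np.vstack(cv2.findContours(cv2.morphologyEx(k,cv2.MORPH_OPEN,np.ones((3,3))),0,1)[0]))
P=np.array([onz(f,*p[0],.069) for p in c],np.float32)*1000;print(cv2.minAreaRect(P))
for p in [(218,126),(282,125),(281,246),(221,248)]: print(np.round(onz(f,*p,.069)*1000,1))
for p in [(191,118),(193,175),(199,226)]: print("cork",np.round(onz(f,*p,.014)*1000,1))
E
```

```text
((623.5131225585938, -30.111915588378906), (121.01797485351562, 59.727760314941406), 88.17655181884766)
[596.1  28.7]
[653.8  27.7]
[652.4 -92.7]
[591. -93.]
cork [561.1  34.6]
cork [557.4 -28.2]
cork [558.9 -91. ]
```

Request:
send_rows --rows '[{"x":-0.02,"y":-0.03,"z":0.4,"turn":0,"hand":-1},{"x":0,"y":0,"z":0.7,"turn":0,"hand":-1},{"x":0,"y":0,"z":0.7,"turn":0,"hand":-1},{"x":0,"y":0,"z":0.5,"turn":0,"hand":-1},{"x":0,"y":0,"z":0.25,"turn":0,"hand":-1},{"x":0,"y":0,"z":0.12,"turn":0,"hand":-1},{"x":0,"y":0,"z":0,"turn":0,"hand":1},{"x":0,"y":0,"z":0,"turn":0,"hand":1},{"x":0,"y":0,"z":0,"turn":0,"hand":1},{"x":0,"y":0,"z":0,"turn":0,"hand":1}]' --squeeze 55

```text
t: 23.75
position: [0.6246, -0.0301, 0.0454]
tcp_rot: [[0.032, 0.999, 0.002], [0.999, -0.032, -0.001], [-0.001, 0.002, -1.0]]
contact_force: [-0.8, -1.2, 5.6]
grip_width: 0.691
finger_force: 62.4
```

Request:
send_rows --rows '[{"x":0,"y":0,"z":0,"turn":0,"hand":1},{"x":0,"y":0,"z":0,"turn":0,"hand":1},{"x":0,"y":0,"z":0,"turn":0,"hand":1}]'

```text
t: 24.12
position: [0.6246, -0.0302, 0.0453]
tcp_rot: [[0.032, 0.999, 0.002], [0.999, -0.032, -0.001], [-0.001, 0.002, -1.0]]
contact_force: [-1.4, -0.6, 6.5]
grip_width: 0.693
finger_force: 62.4
```

Request:
send_rows --rows '[{"x":0,"y":0,"z":-0.2,"turn":0,"hand":1},{"x":0,"y":0,"z":-0.5,"turn":0,"hand":1},{"x":0,"y":0,"z":-0.6,"turn":0,"hand":1},{"x":0.4,"y":-0.14,"z":0,"turn":0,"hand":1},{"x":0.75,"y":-0.27,"z":0,"turn":0,"hand":1},{"x":0.8,"y":-0.29,"z":0,"turn":0,"hand":1},{"x":0.8,"y":-0.29,"z":0,"turn":0,"hand":1},{"x":0.8,"y":-0.29,"z":0,"turn":0,"hand":1},{"x":0.8,"y":-0.29,"z":0,"turn":0,"hand":1},{"x":0.8,"y":-0.29,"z":0,"turn":0,"hand":1}]'

```text
t: 25.38
position: [0.5194, 0.2844, 0.1207]
tcp_rot: [[0.031, 1.0, -0.003], [1.0, -0.031, -0.0], [-0.001, -0.003, -1.0]]
contact_force: [0.4, 1.2, -4.3]
grip_width: 0.691
finger_force: 61.3
```

Request:
send_rows --rows '[{"x":0.6,"y":-0.22,"z":0,"turn":-0.26,"hand":1},{"x":0.2,"y":-0.07,"z":0,"turn":0,"hand":1},{"x":0,"y":0,"z":0,"turn":0,"hand":1},{"x":0,"y":0,"z":0,"turn":0,"hand":1}]'

```text
t: 25.88
position: [0.5056, 0.3298, 0.1215]
tcp_rot: [[-0.012, 1.0, -0.001], [1.0, 0.012, -0.001], [-0.001, -0.001, -1.0]]
contact_force: [0.0, 0.2, -3.0]
grip_width: 0.695
finger_force: 61.2
```

```bash
python3 go.py .5073 .3337 .054 90.8;python3 - <<'E'
from h import *
f=grab("wrist"); cv2.imwrite("pics/w6.png",f["img"][:,:,::-1])
E
```

```text
units xyz [0.066 0.03  1.126] turn -0.01 t 25.88 F [ 0.   0.2 -3. ] q6 115.4
```

View pics/w6.png

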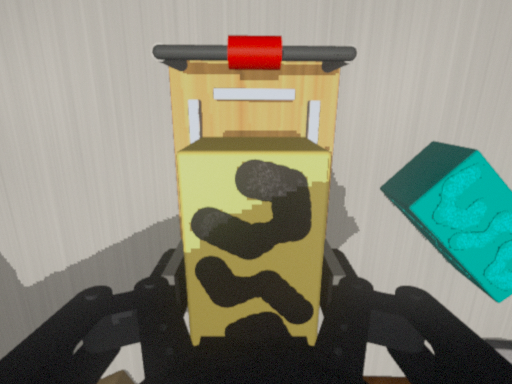

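The loaf hangs centred between the rails, which lie at columns 195 and 313 with the loaf centred at 254. The far stop is visible at (254,94). I lower it.

Request:
send_rows --rows '[{"x":0.07,"y":0.03,"z":0.2,"turn":0,"hand":1},{"x":0,"y":0,"z":0.4,"turn":0,"hand":1},{"x":0,"y":0,"z":0.3,"turn":0,"hand":1},{"x":0,"y":0,"z":0.15,"turn":0,"hand":1},{"x":0,"y":0,"z":0.08,"turn":0,"hand":1},{"x":0,"y":0,"z":0,"turn":0,"hand":1},{"x":0,"y":0,"z":0,"turn":0,"hand":1}]'

```text
t: 26.8
position: [0.508, 0.3354, 0.0549]
tcp_rot: [[-0.013, 1.0, 0.001], [1.0, 0.013, 0.001], [0.001, 0.001, -1.0]]
contact_force: [0.8, -1.2, -4.5]
grip_width: 0.691
finger_force: 61.2
```

Request:
send_rows --rows '[{"x":0,"y":0,"z":0.03,"turn":0,"hand":1},{"x":0,"y":0,"z":0.03,"turn":0,"hand":1},{"x":0,"y":0,"z":0.02,"turn":0,"hand":1},{"x":0,"y":0,"z":0.01,"turn":0,"hand":1},{"x":0,"y":0,"z":0,"turn":0,"hand":1}]'

```text
t: 27.42
position: [0.5074, 0.3351, 0.0493]
tcp_rot: [[-0.013, 1.0, 0.0], [1.0, 0.013, 0.0], [0.0, 0.0, -1.0]]
contact_force: [-2.8, -1.3, 3.5]
grip_width: 0.691
finger_force: 61.9
```

Request:
send_rows --rows '[{"x":0,"y":0,"z":0,"turn":0,"hand":0.2},{"x":0,"y":0,"z":0,"turn":0,"hand":-1},{"x":0,"y":0,"z":0,"turn":0,"hand":-1},{"x":0,"y":0,"z":0,"turn":0,"hand":-1},{"x":0,"y":0,"z":0,"turn":0,"hand":-1},{"x":0,"y":0,"z":-0.2,"turn":0,"hand":-1},{"x":0,"y":0,"z":-0.6,"turn":0,"hand":-1},{"x":0,"y":0,"z":-0.9,"turn":0,"hand":-1},{"x":0,"y":0,"z":-0.7,"turn":0.26,"hand":-1},{"x":0,"y":0,"z":0,"turn":0,"hand":-1}]' --squeeze 40

```text
t: 28.68
position: [0.51, 0.3364, 0.198]
tcp_rot: [[0.032, 0.999, 0.008], [0.999, -0.032, 0.004], [0.004, 0.008, -1.0]]
contact_force: [0.2, 0.5, 0.1]
grip_width: 0.997
finger_force: 0.0
```

Request:
send_rows --rows '[{"x":-0.5,"y":0,"z":0,"turn":0,"hand":-1},{"x":-0.9,"y":0,"z":0,"turn":0,"hand":-1},{"x":-0.9,"y":0,"z":0,"turn":0,"hand":-1},{"x":-0.9,"y":0,"z":0,"turn":0,"hand":-1},{"x":-0.9,"y":0,"z":0,"turn":0,"hand":-1},{"x":-0.9,"y":0,"z":0,"turn":0,"hand":-1},{"x":-0.9,"y":0,"z":0,"turn":0,"hand":-1},{"x":-0.9,"y":-0.1,"z":0,"turn":0,"hand":-1},{"x":-0.9,"y":-0.1,"z":0,"turn":0,"hand":-1},{"x":-0.9,"y":-0.1,"z":0,"turn":0,"hand":-1}]'

```text
t: 29.92
position: [0.472, -0.1816, 0.1924]
tcp_rot: [[0.032, 0.999, -0.0], [0.999, -0.032, 0.0], [0.0, -0.0, -1.0]]
contact_force: [0.5, -0.8, -0.5]
grip_width: 1.002
finger_force: 0.0
```

```bash
python3 go.py .4638 -.2521 .0853 88.2;python3 - <<'E'
from h import *
f=grab("side"); cv2.imwrite("pics/s7.png",f["img"][:,:,::-1])
E
```

```text
units xyz [-1.179 -0.099  1.785] turn -0.002 t 29.93 F [ 0.5 -0.8 -0.5] q6 62.4
```

View pics/s7.png

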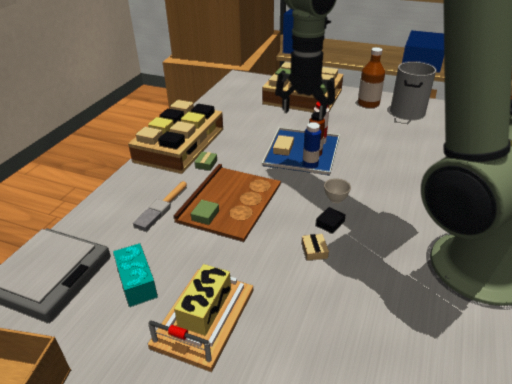

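The loaf lies on the cutter bed between rails and stops, and the board is clear except for the green bar. Now I return the bottles, starting with blue.

Request:
send_rows --rows '[{"x":-0.7,"y":-0.06,"z":0,"turn":0,"hand":-1},{"x":-0.4,"y":-0.04,"z":0,"turn":0,"hand":-1},{"x":-0.08,"y":0,"z":0.2,"turn":0,"hand":-1},{"x":0,"y":0,"z":0.5,"turn":0,"hand":-1},{"x":0,"y":0,"z":0.5,"turn":0,"hand":-1},{"x":0,"y":0,"z":0.4,"turn":0,"hand":-1},{"x":0,"y":0,"z":0.13,"turn":0,"hand":-1},{"x":0,"y":0,"z":0,"turn":0,"hand":-1},{"x":0,"y":0,"z":0,"turn":0,"hand":-1}]'

```text
t: 31.1
position: [0.4653, -0.2508, 0.0898]
tcp_rot: [[0.032, 0.999, 0.001], [0.999, -0.032, -0.001], [-0.001, 0.001, -1.0]]
contact_force: [-0.3, -0.3, -0.1]
grip_width: 1.003
finger_force: 0.0
```

```bash
python3 go.py .4638 -.2521 .0853 88.2
```

```text
units xyz [-0.023 -0.024  0.075] turn -0.001 t 31.1 F [-0.3 -0.3 -0.1] q6 55.5
```

Request:
send_rows --rows '[{"x":-0.02,"y":-0.02,"z":0.07,"turn":0,"hand":-1},{"x":0,"y":0,"z":0,"turn":0,"hand":-1},{"x":0,"y":0,"z":0,"turn":0,"hand":1},{"x":0,"y":0,"z":0,"turn":0,"hand":1},{"x":0,"y":0,"z":0,"turn":0,"hand":1},{"x":0,"y":0,"z":0,"turn":0,"hand":1},{"x":0,"y":0,"z":0,"turn":0,"hand":1},{"x":0,"y":0,"z":0,"turn":0,"hand":1}]'

```text
t: 32.1
position: [0.4635, -0.252, 0.0851]
tcp_rot: [[0.032, 0.999, 0.0], [0.999, -0.032, -0.0], [-0.0, 0.0, -1.0]]
contact_force: [-1.4, -0.0, 6.1]
grip_width: 0.525
finger_force: 41.2
```

Request:
send_rows --rows '[{"x":0,"y":0,"z":-0.15,"turn":0,"hand":1},{"x":0,"y":0,"z":-0.4,"turn":0,"hand":1},{"x":0,"y":0,"z":-0.5,"turn":0,"hand":1},{"x":0.4,"y":0.13,"z":0,"turn":0,"hand":1},{"x":0.8,"y":0.25,"z":0,"turn":0,"hand":1},{"x":0.82,"y":0.25,"z":0,"turn":0,"hand":1},{"x":0.82,"y":0.25,"z":0,"turn":0,"hand":1},{"x":0.8,"y":0.25,"z":0,"turn":0,"hand":1},{"x":0.8,"y":0.25,"z":0,"turn":0,"hand":1},{"x":0.35,"y":0.12,"z":0,"turn":0,"hand":1}]'

```text
t: 33.35
position: [0.5628, 0.0353, 0.1477]
tcp_rot: [[0.029, 1.0, -0.0], [1.0, -0.029, 0.001], [0.001, -0.0, -1.0]]
contact_force: [-0.4, 0.0, -2.0]
grip_width: 0.524
finger_force: 41.3
```

Request:
send_rows --rows '[{"x":0,"y":0,"z":0.2,"turn":0,"hand":1},{"x":0,"y":0,"z":0.3,"turn":0,"hand":1},{"x":0,"y":0,"z":0,"turn":0,"hand":1},{"x":0,"y":0,"z":0,"turn":0,"hand":1}]'

```text
t: 33.85
position: [0.5624, 0.0317, 0.1178]
tcp_rot: [[0.033, 0.999, -0.0], [0.999, -0.033, -0.0], [-0.0, -0.0, -1.0]]
contact_force: [-0.9, -0.3, -1.3]
grip_width: 0.525
finger_force: 41.3
```

```bash
python3 go.py .5628 .0348 .0951 88.2
```

```text
units xyz [0.051 0.006 0.379] turn -0.01 t 33.85 F [-0.9 -0.3 -1.3] q6 87.6
```

Request:
send_rows --rows '[{"x":0.05,"y":0,"z":0.15,"turn":0,"hand":1},{"x":0,"y":0,"z":0.12,"turn":0,"hand":1},{"x":0,"y":0,"z":0.05,"turn":0,"hand":1},{"x":0,"y":0,"z":0.02,"turn":0,"hand":1},{"x":0,"y":0,"z":0,"turn":0,"hand":1},{"x":0,"y":0,"z":0,"turn":0,"hand":1}]'

```text
t: 34.6
position: [0.5628, 0.0355, 0.0976]
tcp_rot: [[0.032, 0.999, 0.0], [0.999, -0.032, -0.0], [-0.0, 0.0, -1.0]]
contact_force: [0.5, 0.4, -2.1]
grip_width: 0.527
finger_force: 41.3
```

```bash
python3 go.py .5628 .0348 .0951 88.2
```

```text
units xyz [-0.012 -0.     0.041] turn -0.004 t 34.6 F [ 0.5  0.4 -2.1] q6 87.9
```

Request:
send_rows --rows '[{"x":-0.01,"y":0,"z":0.02,"turn":0,"hand":1},{"x":0,"y":0,"z":0.015,"turn":0,"hand":1},{"x":0,"y":0,"z":0.01,"turn":0,"hand":1},{"x":0,"y":0,"z":0,"turn":0,"hand":1}]'

```text
t: 35.1
position: [0.5626, 0.0349, 0.0951]
tcp_rot: [[0.032, 0.999, 0.0], [0.999, -0.032, -0.0], [-0.0, 0.0, -1.0]]
contact_force: [-1.3, 0.9, 3.5]
grip_width: 0.528
finger_force: 41.8
```

Request:
send_rows --rows '[{"x":0,"y":0,"z":0,"turn":0,"hand":0.2},{"x":0,"y":0,"z":0,"turn":0,"hand":-1},{"x":0,"y":0,"z":0,"turn":0,"hand":-1},{"x":0,"y":0,"z":0,"turn":0,"hand":-1},{"x":0,"y":0,"z":0,"turn":0,"hand":-1},{"x":0,"y":0,"z":-0.2,"turn":0,"hand":-1},{"x":0,"y":0,"z":-0.6,"turn":0,"hand":-1},{"x":0,"y":0,"z":-0.85,"turn":0,"hand":-1},{"x":-0.4,"y":-0.08,"z":0,"turn":0,"hand":-1}]'

```text
t: 36.22
position: [0.5604, 0.0116, 0.199]
tcp_rot: [[0.03, 1.0, 0.009], [1.0, -0.029, -0.001], [-0.0, 0.009, -1.0]]
contact_force: [-0.5, -0.4, -0.3]
grip_width: 1.003
finger_force: 0.0
```

Request:
send_rows --rows '[{"x":-0.9,"y":-0.2,"z":0,"turn":0,"hand":-1},{"x":-0.9,"y":-0.2,"z":0,"turn":0,"hand":-1},{"x":-0.9,"y":-0.2,"z":0,"turn":0,"hand":-1},{"x":-0.9,"y":-0.2,"z":0,"turn":0,"hand":-1},{"x":-0.9,"y":-0.2,"z":0,"turn":0,"hand":-1},{"x":-0.75,"y":-0.18,"z":0,"turn":0,"hand":-1},{"x":-0.3,"y":-0.08,"z":0,"turn":0,"hand":-1},{"x":0,"y":0,"z":0.3,"turn":0,"hand":-1},{"x":0,"y":0,"z":0,"turn":0,"hand":-1}]'

```text
t: 37.35
position: [0.4701, -0.3182, 0.175]
tcp_rot: [[0.032, 0.999, -0.002], [0.999, -0.032, 0.002], [0.002, -0.002, -1.0]]
contact_force: [0.2, -0.3, 0.4]
grip_width: 1.0
finger_force: 0.0
```

```bash
python3 go.py .4706 -.3196 .0862 88.2
```

```text
units xyz [-0.026  0.011  1.479] turn -0.002 t 37.35 F [ 0.2 -0.3  0.4] q6 50.3
```

Request:
send_rows --rows '[{"x":-0.02,"y":0.01,"z":0.4,"turn":0,"hand":-1},{"x":0,"y":0,"z":0.5,"turn":0,"hand":-1},{"x":0,"y":0,"z":0.4,"turn":0,"hand":-1},{"x":0,"y":0,"z":0.14,"turn":0,"hand":-1},{"x":0,"y":0,"z":0,"turn":0,"hand":-1},{"x":0,"y":0,"z":0,"turn":0,"hand":-1}]'

```text
t: 38.1
position: [0.4722, -0.3209, 0.0905]
tcp_rot: [[0.032, 0.999, 0.001], [0.999, -0.032, -0.001], [-0.001, 0.001, -1.0]]
contact_force: [-0.3, -0.1, 0.0]
grip_width: 0.999
finger_force: 0.0
```

```bash
python3 go.py .4706 -.3196 .0862 88.2
```

```text
units xyz [ 0.021 -0.028  0.072] turn -0.001 t 38.1 F [-0.3 -0.1  0. ] q6 50.2
```

Request:
send_rows --rows '[{"x":0.02,"y":-0.025,"z":0.07,"turn":0,"hand":-1},{"x":0,"y":0,"z":0,"turn":0,"hand":-1},{"x":0,"y":0,"z":0,"turn":0,"hand":1},{"x":0,"y":0,"z":0,"turn":0,"hand":1},{"x":0,"y":0,"z":0,"turn":0,"hand":1},{"x":0,"y":0,"z":0,"turn":0,"hand":1},{"x":0,"y":0,"z":0,"turn":0,"hand":1},{"x":0,"y":0,"z":0,"turn":0,"hand":1}]'

```text
t: 39.1
position: [0.4699, -0.3194, 0.0853]
tcp_rot: [[0.032, 0.999, 0.0], [0.999, -0.032, -0.0], [-0.0, 0.0, -1.0]]
contact_force: [-1.3, 0.7, 6.0]
grip_width: 0.528
finger_force: 41.0
```

Request:
send_rows --rows '[{"x":0,"y":0,"z":-0.15,"turn":0,"hand":1},{"x":0,"y":0,"z":-0.4,"turn":0,"hand":1},{"x":0,"y":0,"z":-0.5,"turn":0,"hand":1},{"x":0.4,"y":0.12,"z":0,"turn":0,"hand":1},{"x":0.8,"y":0.22,"z":0,"turn":0,"hand":1},{"x":0.85,"y":0.23,"z":0,"turn":0,"hand":1},{"x":0.85,"y":0.23,"z":0,"turn":0,"hand":1},{"x":0.85,"y":0.23,"z":0,"turn":0,"hand":1},{"x":0.75,"y":0.22,"z":0,"turn":0,"hand":1},{"x":0.35,"y":0.12,"z":0,"turn":0,"hand":1}]'

```text
t: 40.35
position: [0.5616, -0.0283, 0.148]
tcp_rot: [[0.029, 1.0, -0.0], [1.0, -0.029, 0.001], [0.001, -0.0, -1.0]]
contact_force: [-0.1, -0.2, -1.6]
grip_width: 0.528
finger_force: 41.3
```

Request:
send_rows --rows '[{"x":0,"y":0,"z":0.2,"turn":0,"hand":1},{"x":0,"y":0,"z":0.3,"turn":0,"hand":1},{"x":0,"y":0,"z":0,"turn":0,"hand":1},{"x":0,"y":0,"z":0,"turn":0,"hand":1}]'

```text
t: 40.85
position: [0.5612, -0.0318, 0.1181]
tcp_rot: [[0.033, 0.999, -0.0], [0.999, -0.033, -0.0], [-0.0, -0.0, -1.0]]
contact_force: [0.2, 0.2, -1.5]
grip_width: 0.524
finger_force: 41.4
```

```bash
python3 go.py .5613 -.0288 .0953 88.2
```

```text
units xyz [ 0.049 -0.001  0.381] turn -0.009 t 40.85 F [ 0.2  0.2 -1.5] q6 81.1
```

Request:
send_rows --rows '[{"x":0.04,"y":0,"z":0.15,"turn":0,"hand":1},{"x":0,"y":0,"z":0.12,"turn":0,"hand":1},{"x":0,"y":0,"z":0.05,"turn":0,"hand":1},{"x":0,"y":0,"z":0.02,"turn":0,"hand":1},{"x":0,"y":0,"z":0,"turn":0,"hand":1},{"x":0,"y":0,"z":0.02,"turn":0,"hand":1},{"x":0,"y":0,"z":0.015,"turn":0,"hand":1},{"x":0,"y":0,"z":0.01,"turn":0,"hand":1},{"x":0,"y":0,"z":0,"turn":0,"hand":1}]'

```text
t: 41.98
position: [0.5616, -0.0287, 0.0954]
tcp_rot: [[0.032, 0.999, 0.0], [0.999, -0.032, -0.0], [-0.0, 0.0, -1.0]]
contact_force: [-1.5, 0.8, 2.5]
grip_width: 0.53
finger_force: 41.7
```

Request:
send_rows --rows '[{"x":0,"y":0,"z":0,"turn":0,"hand":0.2},{"x":0,"y":0,"z":0,"turn":0,"hand":-1},{"x":0,"y":0,"z":0,"turn":0,"hand":-1},{"x":0,"y":0,"z":0,"turn":0,"hand":-1},{"x":0,"y":0,"z":0,"turn":0,"hand":-1},{"x":0,"y":0,"z":-0.2,"turn":0,"hand":-1},{"x":0,"y":0,"z":-0.6,"turn":0,"hand":-1},{"x":0,"y":0,"z":-0.85,"turn":0,"hand":-1},{"x":-0.4,"y":-0.08,"z":0,"turn":0,"hand":-1}]'

```text
t: 43.1
position: [0.5592, -0.0524, 0.1993]
tcp_rot: [[0.029, 1.0, 0.009], [1.0, -0.029, -0.002], [-0.001, 0.009, -1.0]]
contact_force: [0.7, 0.4, -0.2]
grip_width: 1.002
finger_force: 0.0
```

Request:
send_rows --rows '[{"x":-0.9,"y":-0.18,"z":0,"turn":0,"hand":-1},{"x":-0.9,"y":-0.18,"z":0,"turn":0,"hand":-1},{"x":-0.9,"y":-0.18,"z":0,"turn":0,"hand":-1},{"x":-0.9,"y":-0.18,"z":0,"turn":0,"hand":-1},{"x":-0.9,"y":-0.18,"z":0,"turn":0,"hand":-1},{"x":-0.8,"y":-0.17,"z":0,"turn":0,"hand":-1},{"x":-0.35,"y":-0.06,"z":0,"turn":0,"hand":-1},{"x":0,"y":0,"z":0.3,"turn":0,"hand":-1},{"x":0,"y":0,"z":0,"turn":0,"hand":-1}]'

```text
t: 44.22
position: [0.4767, -0.388, 0.1751]
tcp_rot: [[0.032, 0.999, -0.002], [0.999, -0.032, 0.002], [0.002, -0.002, -1.0]]
contact_force: [0.0, 0.4, -1.0]
grip_width: 0.999
finger_force: 0.0
```

```bash
python3 go.py .4773 -.3888 .0838 88.2
```

```text
units xyz [-0.017  0.013  1.522] turn -0.002 t 44.23 F [ 0.   0.4 -1. ] q6 45.8
```

Request:
send_rows --rows '[{"x":0,"y":-0.01,"z":0.4,"turn":0,"hand":-1},{"x":0,"y":0,"z":0.5,"turn":0,"hand":-1},{"x":0,"y":0,"z":0.4,"turn":0,"hand":-1},{"x":0,"y":0,"z":0.18,"turn":0,"hand":-1},{"x":0,"y":0,"z":0,"turn":0,"hand":-1},{"x":0,"y":0,"z":0,"turn":0,"hand":-1}]'

```text
t: 44.98
position: [0.4775, -0.3896, 0.0885]
tcp_rot: [[0.032, 1.0, 0.001], [1.0, -0.032, -0.001], [-0.001, 0.001, -1.0]]
contact_force: [-1.1, 0.5, -0.3]
grip_width: 1.003
finger_force: 0.0
```

```bash
python3 go.py .4773 -.3888 .0838 88.2
```

```text
units xyz [ 0.013 -0.004  0.078] turn -0.001 t 44.98 F [-1.1  0.5 -0.3] q6 45.7
```

Request:
send_rows --rows '[{"x":0.01,"y":0,"z":0.07,"turn":0,"hand":-1},{"x":0,"y":0,"z":0,"turn":0,"hand":-1},{"x":0,"y":0,"z":0,"turn":0,"hand":1},{"x":0,"y":0,"z":0,"turn":0,"hand":1},{"x":0,"y":0,"z":0,"turn":0,"hand":1},{"x":0,"y":0,"z":0,"turn":0,"hand":1},{"x":0,"y":0,"z":0,"turn":0,"hand":1},{"x":0,"y":0,"z":0,"turn":0,"hand":1}]'

```text
t: 45.98
position: [0.4767, -0.3887, 0.0832]
tcp_rot: [[0.032, 0.999, -0.0], [0.999, -0.032, -0.0], [-0.0, -0.0, -1.0]]
contact_force: [-1.4, 0.3, 3.2]
grip_width: 0.525
finger_force: 41.2
```

Request:
send_rows --rows '[{"x":0,"y":0,"z":-0.15,"turn":0,"hand":1},{"x":0,"y":0,"z":-0.4,"turn":0,"hand":1},{"x":0,"y":0,"z":-0.5,"turn":0,"hand":1},{"x":0.4,"y":0.1,"z":0,"turn":0,"hand":1},{"x":0.8,"y":0.2,"z":0,"turn":0,"hand":1},{"x":0.85,"y":0.2,"z":0,"turn":0,"hand":1},{"x":0.85,"y":0.2,"z":0,"turn":0,"hand":1},{"x":0.85,"y":0.2,"z":0,"turn":0,"hand":1},{"x":0.8,"y":0.2,"z":0,"turn":0,"hand":1},{"x":0.4,"y":0.1,"z":0,"turn":0,"hand":1}]'

```text
t: 47.22
position: [0.5572, -0.0896, 0.1446]
tcp_rot: [[0.028, 1.0, -0.002], [1.0, -0.028, 0.002], [0.002, -0.002, -1.0]]
contact_force: [0.4, -0.4, -1.2]
grip_width: 0.523
finger_force: 41.4
```

Request:
send_rows --rows '[{"x":0,"y":0,"z":0.2,"turn":0,"hand":1},{"x":0,"y":0,"z":0.3,"turn":0,"hand":1},{"x":0,"y":0,"z":0,"turn":0,"hand":1},{"x":0,"y":0,"z":0,"turn":0,"hand":1}]'

```text
t: 47.72
position: [0.5577, -0.0943, 0.1157]
tcp_rot: [[0.033, 0.999, -0.001], [0.999, -0.033, 0.0], [0.0, -0.001, -1.0]]
contact_force: [-0.2, -0.4, -2.4]
grip_width: 0.525
finger_force: 41.4
```

```bash
python3 go.py .5587 -.0891 .0932 88.2
```

```text
units xyz [0.087 0.014 0.375] turn -0.008 t 47.73 F [-0.2 -0.4 -2.4] q6 74.8
```

Request:
send_rows --rows '[{"x":0.08,"y":0.01,"z":0.15,"turn":0,"hand":1},{"x":0,"y":0,"z":0.12,"turn":0,"hand":1},{"x":0,"y":0,"z":0.05,"turn":0,"hand":1},{"x":0,"y":0,"z":0.02,"turn":0,"hand":1},{"x":0,"y":0,"z":0,"turn":0,"hand":1},{"x":0,"y":0,"z":0.01,"turn":0,"hand":1},{"x":0,"y":0,"z":0.01,"turn":0,"hand":1},{"x":0,"y":0,"z":0.01,"turn":0,"hand":1},{"x":0,"y":0,"z":0.01,"turn":0,"hand":1},{"x":0,"y":0,"z":0,"turn":0,"hand":1}]'

```text
t: 48.98
position: [0.559, -0.0892, 0.0932]
tcp_rot: [[0.032, 0.999, 0.0], [0.999, -0.032, -0.0], [-0.0, 0.0, -1.0]]
contact_force: [-0.1, -0.6, -1.9]
grip_width: 0.529
finger_force: 41.6
```

Request:
send_rows --rows '[{"x":0,"y":0,"z":0.01,"turn":0,"hand":1},{"x":0,"y":0,"z":0,"turn":0,"hand":1}]'

```text
t: 49.22
position: [0.559, -0.0893, 0.0932]
tcp_rot: [[0.032, 0.999, 0.0], [0.999, -0.032, -0.0], [-0.0, 0.0, -1.0]]
contact_force: [-3.0, -0.4, 5.5]
grip_width: 0.525
finger_force: 42.2
```

Contact made. I open, rise and back away from the scene, then check.

Request:
send_rows --rows '[{"x":0,"y":0,"z":0,"turn":0,"hand":0.2},{"x":0,"y":0,"z":0,"turn":0,"hand":-1},{"x":0,"y":0,"z":0,"turn":0,"hand":-1},{"x":0,"y":0,"z":0,"turn":0,"hand":-1},{"x":0,"y":0,"z":0,"turn":0,"hand":-1},{"x":0,"y":0,"z":-0.2,"turn":0,"hand":-1},{"x":0,"y":0,"z":-0.6,"turn":0,"hand":-1},{"x":0,"y":0,"z":-0.9,"turn":0,"hand":-1},{"x":0,"y":0,"z":-0.6,"turn":0,"hand":-1}]'

```text
t: 50.35
position: [0.5597, -0.0894, 0.2341]
tcp_rot: [[0.032, 0.999, 0.003], [0.999, -0.032, -0.001], [-0.001, 0.003, -1.0]]
contact_force: [1.5, -0.1, 0.4]
grip_width: 0.996
finger_force: 0.0
```

Request:
send_rows --rows '[{"x":-0.7,"y":-0.3,"z":0,"turn":0,"hand":-1},{"x":-0.7,"y":-0.3,"z":0,"turn":0,"hand":-1},{"x":-0.7,"y":-0.3,"z":0,"turn":0,"hand":-1},{"x":-0.7,"y":-0.3,"z":0,"turn":0,"hand":-1},{"x":-0.7,"y":-0.3,"z":0,"turn":0,"hand":-1},{"x":-0.7,"y":-0.3,"z":0,"turn":0,"hand":-1},{"x":-0.7,"y":-0.3,"z":0,"turn":0,"hand":-1},{"x":-0.4,"y":-0.1,"z":0,"turn":0,"hand":-1},{"x":0,"y":0,"z":0,"turn":0,"hand":-1}]'

```text
t: 51.48
position: [0.4166, -0.4041, 0.2309]
tcp_rot: [[0.034, 0.999, 0.001], [0.999, -0.034, -0.0], [-0.0, 0.001, -1.0]]
contact_force: [0.8, 0.3, 0.9]
grip_width: 0.997
finger_force: 0.0
```

```bash
python3 m.py 2>&1 | head -3; python3 - <<'E'
from h import *
f=grab("top"); g=grab("side")
a=cv2.resize(f["img"][125:260,90:400,::-1],(780,340)); b=cv2.resize(g["img"][100:384,120:380,::-1],(238,260))
c=np.zeros((600,780,3),np.uint8); c[:340]=a; c[340:,:238]=b; cv2.imwrite("pics/fin.png",c)
h=cv2.cvtColor(f["img"],cv2.COLOR_RGB2HSV); m=cv2.inRange(h,(22,50,120),(40,255,255));k=np.zeros_like(m);k[184:220,115:171]=m[184:220,115:171]
q=cv2.convexHull(np.vstack(cv2.findContours(k,0,1)[0]));print(cv2.minAreaRect(np.array([onz(f,*p[0],.073) for p in q],np.float32)*1000))
E
```

```text
w [279.5 182.7   5.9] [558.6 -90.5] 97.0
b [236.7 180.1   5.7] [563.   35.7] 86.0
a [257.9 181.2   5.6] [561.2 -26.8] 85.0
((498.2586669921875, 324.69207763671875), (107.89595794677734, 170.34693908691406), 1.5252814292907715)
```

View pics/fin.png

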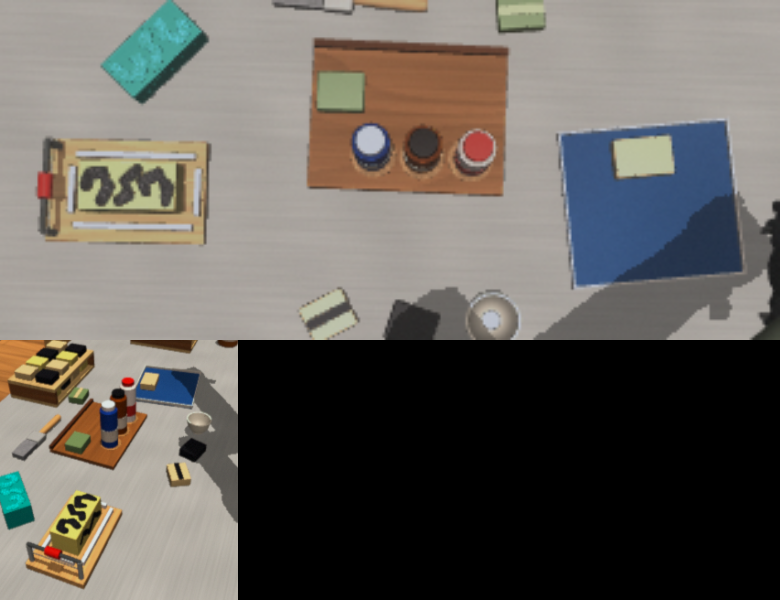

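The final view shows all three bottles upright on their cork spots, within about 1.5 mm of where they started. The loaf lies between the rails and stops, and the oat and green bars look unmoved.

```bash
python3 -c "from rig import job_done;print(job_done())"
```

```text
the job is handed in; nothing more can be done
None
```

The job is handed in at about 52 s: the loaf lies on the cutter bed between the rails and stops, all three bottles stand upright within about 1.5 mm of their starting spots, and both small bars look unmoved.

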